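# Plug the test gauge into the bench air coupler

## Task

Pull the brass sleeve of the air coupler down until it stays down by itself, and let go. Then take the test gauge from its parking stand and push its plug gently into the coupler until the sleeve springs back up and locks it; leave the gauge locked in there, upright. Do not force the plug and leave the other things on the bench where they are.

Things in the scene. Friction and masses are not known exactly. Their poses are not given: they have to be found in the camera images.
- outlet: air outlet: grey square block 84 x 84 mm, 40 mm high, fixed to the bench; origin: centre of its underside, z up; a brass pipe fitting sticks out of its +x side to 64 mm from the centre. On it stands an upright steel coupler on a floating mount (see point mount): a tube of 26 mm outside diameter, open at the top, 118 mm above the bench, with a sliding brass sleeve round it
- mount (a point): point on top of the block, 40 mm above the outlet's origin. Here two cross slides (along the block's x and y) carry the coupler, which stands up to 8 mm off the block's centre in x and in y; this is NOT measured. About 4 N of side force slides it (at most 9 mm off centre) and it stays where left, so pinching the sleeve centres it between the fingers. It cannot tilt
- mouth (a point): where the mouth of the coupler would be with the mount centred, 118 mm above the outlet's origin (height exact, x and y up to 8 mm off). Bore 17.6 mm, no chamfer, for the 16 mm plug. Four locking dogs in the bore, 17 mm below the mouth, block the plug while the sleeve is up and are clear of it while the sleeve is down
- seat (a point): where the plug's tip is when fully home, mount centred: 86 mm above the outlet's origin, 32 mm below the mouth (height exact, x and y up to 8 mm off). A trip plunger there stands up 3 mm while the sleeve is down: pressing it about 1 mm, with about 10 N, trips the sleeve, which springs up by itself; about 2 mm further is the hard stop
- sleeve (a joint): travel in m of the knurled brass sleeve: 0 = forward (up, locking), 0.008 = pulled back (down, its stop). Ring of 37 mm outside diameter, 34 mm high, 80 to 114 mm above the outlet's origin when up (the 26 mm tube ends 4 mm above it); free room below it down to 50 mm. Pulling it down takes 12 N at first; past about 6 mm it clicks and stays down by itself, held by 3 N
- gauge: test gauge, upright, 86 mm tall, 0.2 kg. Origin: tip of its plug on the axis, z up. Steel plug 16 mm thick from 0 to 34 mm (1.2 mm chamfer at the tip, groove at 8 to 20 mm), brass hexagon 34 to 44 mm, 27 mm wide, neck, then a square black rubber case 44 x 44 mm (sides along x and y) from 56 to 84 mm with a white dial on top: grip it across two sides from above
- stand: fixed parking stand, grey block 70 x 70 mm, 45 mm high, on an 84 x 84 mm foot; origin: centre of the underside, z up. The gauge's plug hangs in a 20 mm hole at its centre, the hexagon resting on the top, so the gauge's origin is 11 mm above the bench there; it can shift 2 mm sideways
- tape_measure: yellow tape measure, 36 x 68 x 62 mm, a bystander; origin: centre of its underside
- try_square: try square with black stock and steel blade lying on the bench, 110 x 171 x 23 mm, a bystander

How it is judged:
On the way:
1. the sleeve stays down with nothing touching it, the gauge still out of the coupler (value of joint sleeve above 0.0068 m and contact force between the fingers and outlet below 0.2 N and horizontal distance between gauge and outlet above 0.05 m), for 0.2 s.
At the end, for the whole second after the job is handed in: the gauge stands upright (within 0.1 rad) and at rest in the coupler, its tip within 5 mm of the hard stop (less than 91 mm above the outlet's origin), and the sleeve is up (within 1 mm), locking it; the gripper has let go (value of joint sleeve below 0.001 m and horizontal distance between gauge and outlet below 0.015 m and z of gauge in the frame of outlet between 0.083 and 0.091 m and angle between gauge's own z axis and vertical below 0.1 rad and linear speed of gauge below 0.02 m/s); the robot touches nothing.
It fails at once if the gauge is pressed on the outlet or coupler with more than 40 N (contact force between gauge and outlet above 40 N).
It fails at once if a bystander (tape measure, try square) is moved more than 30 mm (distance of any of tape_measure, try_square from where it was at the start of the episode above 0.03 m).
It also fails if it takes over 72 s, if anything falls off the work surface, if the arm or the gripper's body presses on something with over 40 N, if the wrist force passes 120 N, or if a joint passes its speed limit or range.

## Robot

A 6-joint arm with a two-finger parallel gripper is mounted at the origin on a cart in front of the work surface, level with it; the furniture and walls round the work are solid. World frame = base frame: x ahead of the robot, y to its left, z up, the work surface at z = 0. Lengths are in m, angles in rad, forces in N, time in s.
With the tool pointing down it reaches from about 0.275 to 0.85 m from the base axis. Payload 19 kg.
Tool frame: the origin (TCP) lies midway between the tips of the shut fingers; the grasp point (between the pads) lies 19 mm behind it; x points along the fingers, y is the direction in which the jaws open and shut, and the axes are right-handed (so a half turn about x gives the same grasp; the last joint's range is limited). The gripper opens to 85 mm and grips with 20 to 120 N. Pads are 22 mm wide; open, the fingers measure 114 mm over their backs; the gripper's body (76 mm by 85 mm) begins 54 mm behind the grasp point. The pads swing forward as they close: fully open they stand 13 mm farther back than shut.
Start: joints at [0.65, 0.15, 1.437, -0, 1.554, -0.134], TCP at [0.407, 0.406, 0.231] pointing down, gripper open.
Joint ranges: [-2.8, 2.8], [-0.68, 2.1], [0.12, 2.68], [-1.39, 4.53], [0.16, 2.79], [-2.81, 2.81]. Speed limits (rad/s): [1.89, 1.89, 2.22, 3.01, 3.01, 3.01].

## Interface

Orientations are given as a unit quaternion [x, y, z, w].
In Python, from rig import env gives the robot as it stands.
- The arm moves only by the tool send_rows, never from a script. Its argument "motion" is text: rows parted by semicolons, each of 5 numbers parted by spaces: the opening in per cent of the stroke, from 0 (shut) to 100 (fully open), then the shift along the tool's x, y, z in cm, then the turn about the tool's x in degrees. A call has 1 to 12 rows; each row is the pose to reach, as a shift and turn from the pose commanded when the call began, along the tool's axes at that moment; what a row does not reach only later rows make up. A row lasts 1/8 s, in which the tool goes at most 62.5 mm and 10.7 degrees, less where a joint would pass 70% of its speed; a pose out of reach is approached as far as the arm can. A call with a gripper value outside its range is refused whole. The fingers move at their own pace and stop on an object; "force" is the grip in N (left out, the last holds). Time passes only in rows, so rows that repeat a pose let the fingers close. It gives the time, the measured TCP pose, the force and the opening at its end, in the units of the state.
- env.read_state(): the state, without advancing time (a new reading comes with each control period).
- env.grab_frame(name): name is "scene" or "top"; returns a dict with "img" (384x512x3 uint8, red, green, blue), "K" (3x3 intrinsics, pixels), "k1" (the pictures are not rectified: a ray, as slopes to the right and down, at radius r is drawn at 1 + k1 r^2 times it, then the intrinsics apply), "world_from_camera" (4x4, takes a point from camera to world coordinates). Camera axes: x right, y up, looking along -z (the intrinsics and any distortion apply to the point x, -y, -z); pixel columns grow to the right and rows downward; lengths in m; the calibration is good to about 2 mm. A picture is of the moment at which its call begins. There is no depth.
- env.finish_job(): hands the job in, once; it reports no verdict.
Trained networks look in a picture, given as the dict that the camera call returned (one of the last four; its "shot" number tells which), for a name from the list of things; names that differ only in an ending like _2 or _b are one class to them, and where a whole thing is asked for, a point or a joint stands for the part that bears it (a point fixed in the world has none). Each returns a list of dicts, best first, with "p" (0 to 1); they miss things now and then, are a little off and sometimes report something else, mostly with a low value. They report only what shows in the picture. A call takes as long as a camera call.
- env.boxes_of(picture, label): "pixel" ([column, row] in pixels, amid what is visible of it).
The state is a dict: "clock": time; "q": joint angles; "qd": joint speeds; "effort": joint torques, N m; "ee_pos": TCP position; "ee_rot": TCP orientation; "force": force on the tool from outside, world axes, zero at the start; "moment": the same for the moment, N m; "width": opening from 0.0 (shut) to 1.0 (fully open).
Only numpy, scipy, OpenCV 4.12 (cv2) and the standard library are available. Lean on these libraries where they do the work, as an engineer would, in place of code of your own. Each camera call takes 0.05 s, during which the arm holds its last target.

## Working session

There is one attempt and no reset: what is moved stays moved. The work goes in short steps, Python scripts to look and compute and a tool call to move; the robot and the scene stay as the last step left them, time stands still between calls to the robot, and variables do not carry over. Pictures are saved under pics/ and viewed, and the job is handed in when it is done.

Besides the shell and the picture viewer there is one more tool, called after "Request:" as a command line: name --argument value ..., lists and objects as JSON in quotes. send_rows: Moves the arm, as the interface text tells. Its arguments: {"type":"object","properties":{"motion":{"type":"string"},"force":{"type":"number"}},"required":["motion"]}

```bash
mkdir -p pics; ls
cat > h.py <<'E'
import numpy as np, cv2
from rig import env
def save(f,name): cv2.imwrite(f'pics/{name}.png', f['img'][:,:,::-1])
def ray(f,px):
    K=np.array(f['K']);k=f['k1']
    d=np.array([(px[0]-K[0,2])/K[0,0],(px[1]-K[1,2])/K[1,1]]);u=d.copy()
    for _ in range(30): u=d/(1+k*(u@u))
    T=np.array(f['world_from_camera']); v=T[:3,:3]@np.array([u[0],-u[1],-1.]); return T[:3,3],v
def atz(f,px,z):
    o,v=ray(f,px); return o+v*(z-o[2])/v[2]
def proj(f,p):
    T=np.array(f['world_from_camera']);c=T[:3,:3].T@(np.asarray(p)-T[:3,3]);u=np.array([c[0],-c[1]])/-c[2]
    u=u*(1+f['k1']*(u@u));K=np.array(f['K']);return np.array([K[0,0]*u[0]+K[0,2],K[1,1]*u[1]+K[1,2]])
E
python3 - <<'E'
from h import *
s=env.read_state();print({k:np.round(v,4) for k,v in s.items()})
for n in ['scene','top']:
    f=env.grab_frame(n);save(f,n+'0');print(n,f['k1'],np.round(f['K'],1),np.round(f['world_from_camera'],3))
    for l in ['outlet','sleeve','mount','gauge','stand','tape_measure','try_square']:
        try: print(l,[(np.round(b['pixel'],1),round(b['p'],2)) for b in env.boxes_of(f,l)[:3]])
        except Exception as e: print(l,e)
E
```

```text
pics
{'clock': np.float64(0.0), 'q': array([ 0.65  ,  0.151 ,  1.438 ,  0.    ,  1.5538, -0.134 ]), 'qd': array([-0.0012, -0.0001,  0.0011,  0.0004, -0.0008, -0.0005]), 'effort': array([-2.60000e-03, -7.13077e+01, -5.70871e+01, -4.00000e-04,
        9.30000e-03, -0.00000e+00]), 'ee_pos': array([0.407 , 0.4059, 0.2307]), 'ee_rot': array([ 0.2707,  0.6533, -0.2714,  0.6529]), 'force': array([-0.514 , -0.5397,  0.4613]), 'moment': array([-0.0117, -0.0012, -0.0153]), 'width': np.float64(1.0)}
scene -0.04376619375473425 [[377.9   0.  262.5]
 [  0.  377.9 193.8]
 [  0.    0.    1. ]] [[ 0.849  0.291 -0.442  0.058]
 [-0.529  0.482 -0.699 -0.794]
 [ 0.01   0.827  0.563  0.673]
 [ 0.     0.     0.     1.   ]]
outlet [(array([239.5, 169.5]), 0.92)]
sleeve [(array([241.5, 155.4]), 0.47)]
mount [(array([242.6, 172.1]), 0.85)]
gauge [(array([288.1, 200.7]), 0.77), (array([286.8, 219.1]), 0.71)]
stand [(array([285.8, 218.1]), 0.65)]
tape_measure [(array([270.8, 326.8]), 0.9), (array([287.3, 200.2]), 0.64)]
try_square [(array([338.2, 222.9]), 0.68), (array([244. , 171.6]), 0.68)]
top -0.18209521516804467 [[464.8   0.  256.7]
 [  0.  464.8 201.1]
 [  0.    0.    1. ]] [[ 0.003  0.994 -0.105  0.364]
 [-1.     0.002 -0.011 -0.102]
 [-0.011  0.106  0.994  1.452]
 [ 0.     0.     0.     1.   ]]
outlet [(array([181.8, 187.5]), 0.69)]
sleeve [(array([185.4, 178.2]), 0.6)]
mount [(array([181.4, 189.1]), 0.62)]
gauge [(array([263.7, 180.3]), 0.58), (array([181.8, 187.2]), 0.41)]
stand [(array([266.5, 188. ]), 0.72)]
tape_measure [(array([359.7, 263.6]), 0.81)]
try_square [(array([291.4, 150.1]), 0.86)]
```

Run:
```python
import cv2
a=cv2.imread('pics/scene0.png');b=cv2.imread('pics/top0.png')
cv2.imwrite('pics/s0c.png',cv2.resize(a[110:260,190:380],None,fx=4,fy=4,interpolation=cv2.INTER_CUBIC))
cv2.imwrite('pics/t0c.png',cv2.resize(b[120:260,140:320],None,fx=4,fy=4,interpolation=cv2.INTER_CUBIC))
```

```text
(no output)
```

View pics/scene0.png

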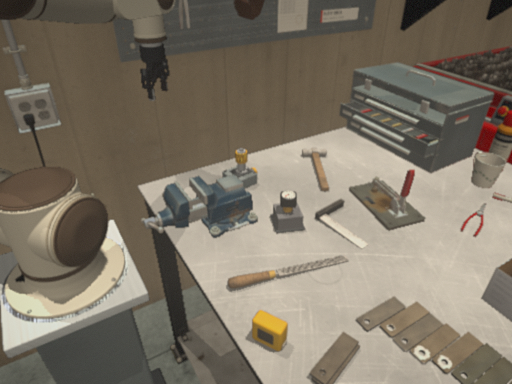

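View pics/top0.png

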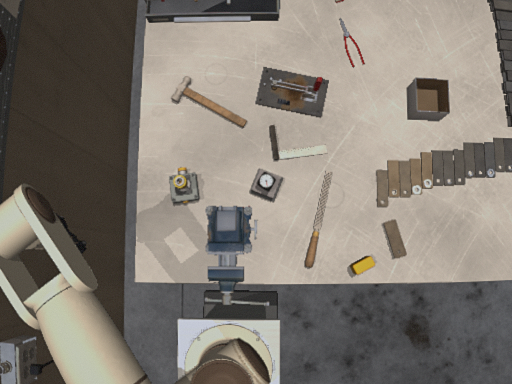

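View pics/t0c.png

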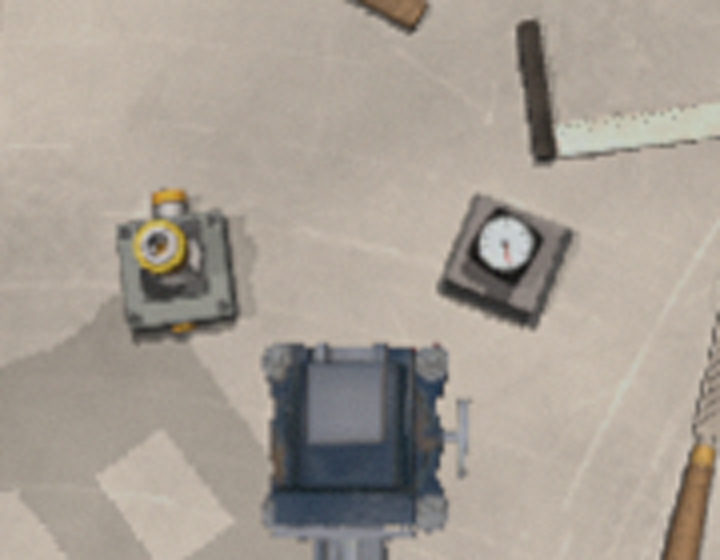

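View pics/s0c.png

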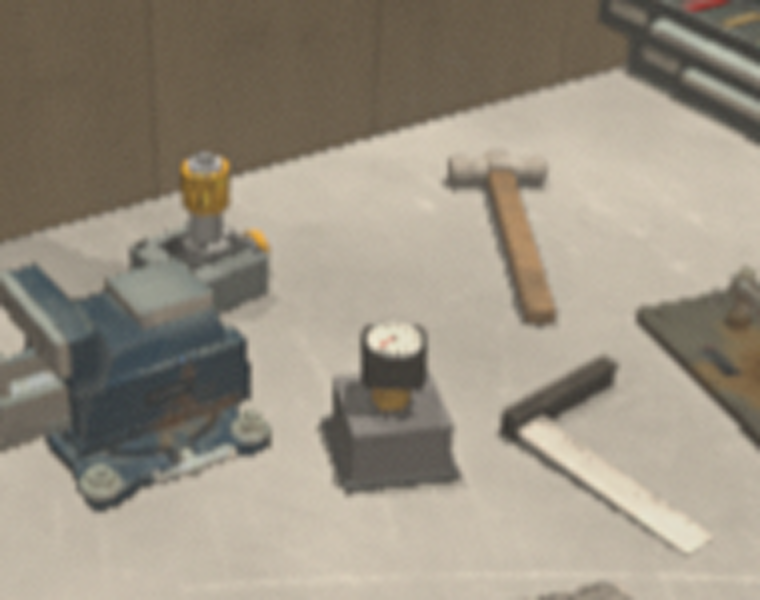

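The scene view shows the coupler behind the vise at about (241,157) and the gauge in its stand at about (288,197). In the top view the coupler mouth is at about (179.5,181) and the dial at about (265.7,180.5). I'll refine both positions using the two cameras.

```bash
cat > m.py <<'E'
from h import *
from scipy.spatial.transform import Rotation as R
ft=env.grab_frame('top');fs=env.grab_frame('scene')
t=ft['img'];s=fs['img']
cv2.imwrite('pics/tm.png',np.hstack([cv2.resize(t[160:210,160:205,::-1],None,fx=8,fy=8,interpolation=cv2.INTER_NEAREST),cv2.resize(t[160:210,245:290,::-1],None,fx=8,fy=8,interpolation=cv2.INTER_NEAREST)]))
cv2.imwrite('pics/sm.png',np.hstack([cv2.resize(s[140:195,215:265,::-1],None,fx=8,fy=8,interpolation=cv2.INTER_NEAREST),cv2.resize(s[182:237,262:312,::-1],None,fx=8,fy=8,interpolation=cv2.INTER_NEAREST)]))
def dial(im,r0,r1,c0,c1,thr):
    g=im[r0:r1,c0:c1].min(2)>thr
    n,l,st,c=cv2.connectedComponentsWithStats(g.astype(np.uint8))
    return [(st[i,4],c[i]+[c0,r0]) for i in range(1,n) if st[i,4]>8]
print('dial top',dial(t,170,195,255,280,150)); print('dial scene',dial(s,185,205,275,302,150))
print('tool axes',np.round(R.from_quat(env.read_state()['ee_rot']).as_matrix(),3))
E
python3 m.py
```

```text
dial top [(np.int32(47), array([274.31914894, 171.53191489])), (np.int32(121), array([265.80991736, 180.50413223]))]
dial scene [(np.int32(373), array([288.1152815 , 192.26809651]))]
tool axes [[-0.     0.708  0.706]
 [-0.     0.706 -0.708]
 [-1.    -0.    -0.   ]]
```

```bash
sleep 1; ls pics
```

```text
s0c.png
scene0.png
sm.png
t0c.png
tm.png
top0.png
```

View pics/tm.png

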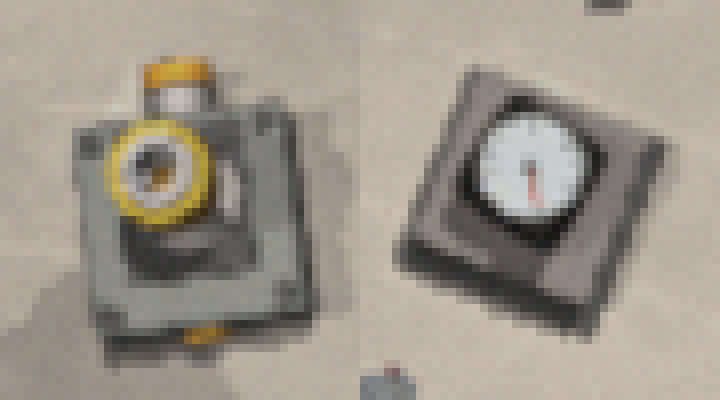

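View pics/sm.png

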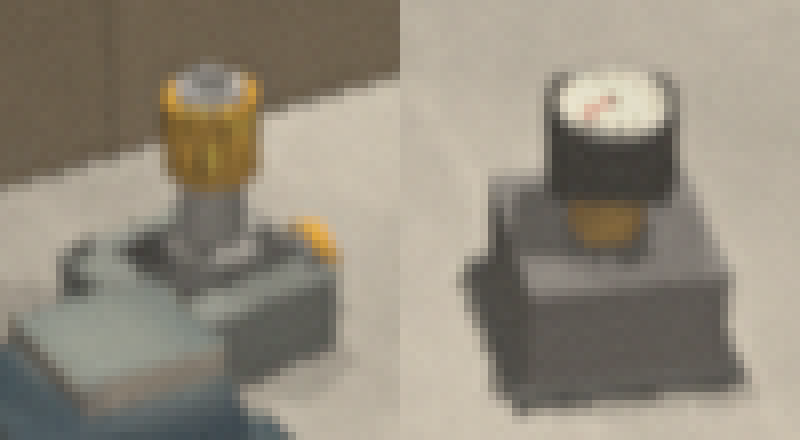

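```bash
cat > m2.py <<'E'
from h import *
from scipy.optimize import minimize
ft=env.grab_frame('top');fs=env.grab_frame('scene')
def tri(a,b):
    (o1,v1),(o2,v2)=ray(ft,a),ray(fs,b); A=np.stack([v1,-v2],1); x=np.linalg.lstsq(A,o2-o1,rcond=None)[0]
    p,q=o1+x[0]*v1,o2+x[1]*v2; return (p+q)/2,np.linalg.norm(p-q)
print('dial',atz(ft,[265.8,180.5],.097),atz(fs,[288.1,192.3],.097),tri([265.8,180.5],[288.1,192.3]))
print('mouth',atz(ft,[179.5,181.25],.118),atz(fs,[240.6,150.1],.118),tri([179.5,181.25],[240.6,150.1]))
def hull(f,x,y,yaw,w,z0,z1):
    c,s=np.cos(yaw),np.sin(yaw);P=[]
    for a in(-w,w):
        for b in(-w,w):
            for z in(z0,z1): P.append(proj(f,[x+c*a-s*b,y+s*a+c*b,z]))
    return cv2.convexHull(np.array(P,np.float32))[:,0]
def rend(f,h,r,S=8):
    r0,r1,c0,c1=r;m=np.zeros(((r1-r0)*S,(c1-c0)*S),np.uint8)
    cv2.fillPoly(m,[np.int32(np.round((h-[c0,r0]+.5)*S))],255)
    return cv2.resize(m,(c1-c0,r1-r0),interpolation=cv2.INTER_AREA)/255.
def cost(f,r,x,y,yaw,thr):
    im=f['img'][r[0]:r[1],r[2]:r[3]].astype(int)
    m=((im.max(2)<thr)|(im.min(2)>150)).astype(float)
    if f is fs: m[:]=((im.max(2)<90)|(im.min(2)>150))
    return ((m-rend(f,hull(f,x,y,yaw,.022,.067,.095),r))**2).sum()
# scene: region of case; background above is bright bench -> restrict by component
def mask(f,r,dark,seed):
    im=f['img'][r[0]:r[1],r[2]:r[3]].astype(int); m=(im.max(2)<dark)
    n,l=cv2.connectedComponents(m.astype(np.uint8),connectivity=4)
    k=l[seed[1]-r[0],seed[0]-r[2]]; m=l==k
    c,_=cv2.findContours(m.astype(np.uint8),cv2.RETR_EXTERNAL,cv2.CHAIN_APPROX_NONE)
    o=np.zeros(m.shape,np.uint8);cv2.drawContours(o,c,-1,1,-1);return o
rt=(165,200,250,285);rs=(182,212,275,305)
mt=mask(ft,rt,70,(259,181));ms=mask(fs,rs,78,(288,201))
for m in(mt,ms): print('\n'.join(''.join('#' if v else '.' for v in q) for q in m))
for name,L in (('top',[(ft,rt,mt)]),('scene',[(fs,rs,ms)]),('both',[(ft,rt,mt),(fs,rs,ms)])):
    best=[]
    for d in range(-60,31,3):
        yaw=np.radians(d)
        g=lambda p:sum(((m-rend(f,hull(f,p[0],p[1],yaw,.022,.067,.095),r))**2).sum() for f,r,m in L)
        o=minimize(g,[.363+.0+D0[0],D0[1]] if 0 else list(tri([265.8,180.5],[288.1,192.3])[0][:2]),method='Nelder-Mead',options=dict(initial_simplex=None,maxiter=60))
        best.append((round(o.fun,1),d,np.round(o.x,4)))
    best.sort(key=lambda b:b[0]);print(name,best[:6])
E
python3 m2.py
```

```text
dial [ 0.56851807 -0.11327673  0.097     ] [ 0.57461652 -0.10787569  0.097     ] (array([ 0.56870091, -0.11383747,  0.10236799]), np.float64(0.0023086533737965696))
mouth [0.5630646  0.13881136 0.118     ] [0.56458307 0.13879735 0.118     ] (array([0.56362076, 0.13844568, 0.11835775]), np.float64(0.0013580396643313086))
###################################
###################################
###################################
###################################
###################################
###################################
###################################
###################################
###################################
###################################
###################################
###################################
###################################
###################################
###################################
###################################
###################################
###################################
###################################
###################################
###################################
######################
[... 1678 characters left out ...]
), (np.float64(899.6), -54, array([ 0.5736, -0.1211]))]
scene [(np.float64(114.0), -6, array([ 0.4834, -0.1153])), (np.float64(114.0), -3, array([ 0.4834, -0.1153])), (np.float64(114.0), 0, array([ 0.4834, -0.1153])), (np.float64(114.0), 3, array([ 0.4834, -0.1153])), (np.float64(114.0), 6, array([ 0.4834, -0.1153])), (np.float64(114.0), 9, array([ 0.4834, -0.1153]))]
both [(np.float64(1064.3), -39, array([ 0.574 , -0.1124])), (np.float64(1067.6), -36, array([ 0.5687, -0.1194])), (np.float64(1070.1), -33, array([ 0.5687, -0.1138])), (np.float64(1070.7), -42, array([ 0.5746, -0.1144])), (np.float64(1076.5), -30, array([ 0.5698, -0.1142])), (np.float64(1080.4), -45, array([ 0.5731, -0.1159]))]
```

```bash
sed -n '1,/^print(.mouth/p' m2.py | sed 's/288.1,192.3/288.0,194.4/g' > m3.py; sed -n '/^def hull/,/^    return cv2.convexHull/p' m2.py >> m3.py
cat >> m3.py <<'E'
S=10
def ov(f,x,y,yaw,r):
    r0,r1,c0,c1=r; im=cv2.resize(np.ascontiguousarray(f['img'][r0:r1,c0:c1,::-1]),None,fx=S,fy=S,interpolation=cv2.INTER_CUBIC)
    for z in(.067,.095):
        h=hull(f,x,y,np.radians(yaw),.022,z,z)
        cv2.polylines(im,[np.int32((h-[c0,r0]+.5)*S)],True,(0,255,0) if z>.08 else (0,0,255),1)
    return im
p=tri([265.8,180.5],[288.0,194.4])[0]
rt=(165,197,250,282);rs=(182,214,272,304)
for yaw in(-22,-32,-42):
    pass
cv2.imwrite('pics/ov.png',np.vstack([np.hstack([ov(ft,p[0],p[1],y,rt)[:,40:300] for y in(-22,-32,-42)]),np.hstack([ov(fs,p[0],p[1],y,rs)[:,20:280] for y in(-22,-32,-42)])])[:,:])
E
python3 m3.py
```

```text
dial [ 0.56851807 -0.11327673  0.097     ] [ 0.56852183 -0.11606636  0.097     ] (array([ 0.56942118, -0.11367388,  0.09519254]), np.float64(0.0014602661065883894))
mouth [0.5630646  0.13881136 0.118     ] [0.56458307 0.13879735 0.118     ] (array([0.56362076, 0.13844568, 0.11835775]), np.float64(0.0013580396643313086))
```

View pics/ov.png

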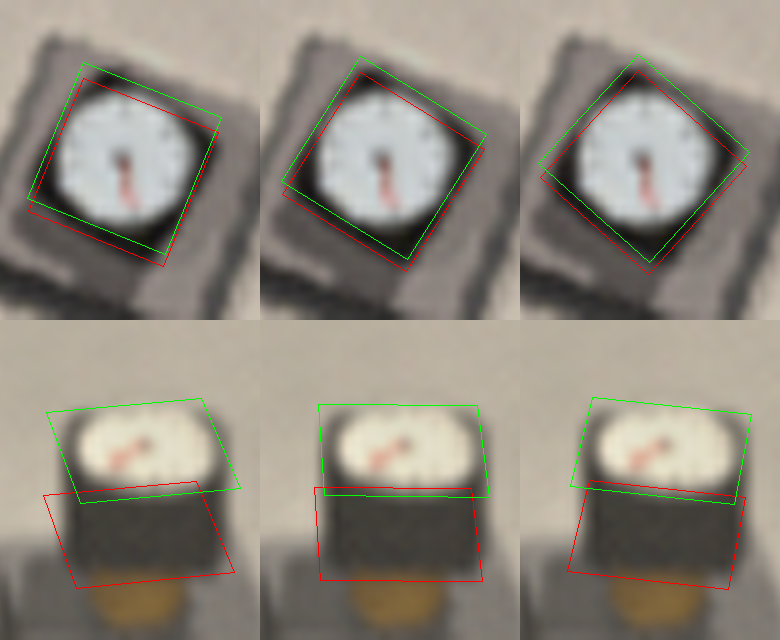

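The gauge case yaw is about -36°. The gauge is at (0.569,-0.1145) and the mouth at (0.5635,0.1387). I'm moving above the coupler with the jaws along the gauge's axes.

Request:
send_rows --motion "100 0 -7.8 30 -9; 100 0 -7.8 30 -9; 100 0 -7.8 30 -9; 100 0 -7.8 30 -9; 100 0 -7.8 30 -9; 100 0 -7.8 30 -9; 100 0 -7.8 30 -9; 100 0 -7.8 30 -9" --force 20

```text
clock: 2.1
ee_pos: [0.5633, 0.1396, 0.2314]
ee_rot: [0.219, 0.672, -0.218, 0.673]
force: [-0.2, 0.6, 0.5]
width: 0.996
```

```bash
cat > d.py <<'E'
import sys
from h import *
from scipy.spatial.transform import Rotation as R
s=env.read_state();M=R.from_quat(s['ee_rot']).as_matrix();p=s['ee_pos']
print('t',s['clock'],'p',np.round(p,4),'jaw',round(np.degrees(np.arctan2(M[1,1],M[0,1])),2),'down',np.round(M[:,0],3),'w',s['width'],'F',np.round(s['force'],1),'q',np.round(s['q'],2))
for a in sys.argv[1:]:
    t=np.array(eval(a)); print('shift cm',np.round(100*M.T@(t-p),2))
E
python3 d.py "[.5635,.1387,.075]"
```

```text
t 2.1 p [0.5633 0.1396 0.2314] jaw 54.0 down [ 0.  0. -1.] w 0.9956808548697025 F [-0.2  0.6  0.5] q [ 0.11  0.16  1.42  0.    1.56 -0.83]
shift cm [15.64 -0.06  0.07]
```

Request:
send_rows --motion "100 5 0 0 0; 100 9 0 0 0; 100 9 0 0 0; 100 9 0 0 0"

```text
clock: 2.6
ee_pos: [0.5642, 0.1392, 0.1432]
ee_rot: [0.219, 0.672, -0.218, 0.673]
force: [0.5, -0.5, 0.3]
width: 1.0
```

```bash
python3 d.py "[.5635,.1387,.075]"
python3 - <<'E'
from h import *
ims=[]
for n,r in(('top',(140,215,140,240)),('scene',(90,190,190,310))):
    f=env.grab_frame(n);r0,r1,c0,c1=r
    cv2.imwrite(f'pics/a_{n}.png',cv2.resize(f['img'][r0:r1,c0:c1,::-1],None,fx=6,fy=6,interpolation=cv2.INTER_CUBIC))
E
```

```text
t 2.6 p [0.5642 0.1392 0.1432] jaw 53.97 down [ 0.002  0.    -1.   ] w 1.0002716001438434 F [ 0.5 -0.5  0.3] q [ 0.11  0.21  1.55 -0.    1.38 -0.83]
shift cm [ 6.82 -0.09 -0.04]
```

View pics/a_scene.png

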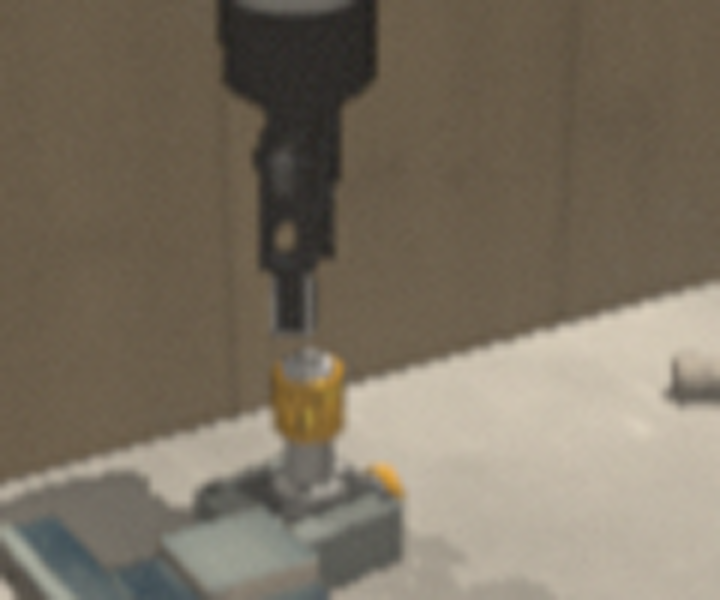

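The fingers are above the coupler, one on each side along the view direction. Next I descend and do the first, light pinch.

Request:
send_rows --motion "100 4 -0.1 0 0; 100 6.8 -0.1 0 0; 100 6.8 -0.1 0 0; 60 6.8 -0.1 0 0; 0 6.8 -0.1 0 0; 0 6.8 -0.1 0 0; 0 6.8 -0.1 0 0; 0 6.8 -0.1 0 0; 0 6.8 -0.1 0 0; 0 6.8 -0.1 0 0" --force 20

```text
clock: 3.95
ee_pos: [0.5639, 0.1378, 0.0748]
ee_rot: [0.219, 0.672, -0.219, 0.673]
force: [0.0, 0.8, 8.7]
width: 0.444
```

```bash
python3 d.py "[.5635,.1387,.075]"
```

```text
t 3.95 p [0.5639 0.1378 0.0748] jaw 53.92 down [ 0.002  0.    -1.   ] w 0.4439800696658312 F [0.  0.8 8.7] q [ 0.11  0.26  1.63 -0.    1.25 -0.83]
shift cm [-0.02  0.05 -0.08]
```

Request:
send_rows --motion "100 0 0 0 0; 100 0 0 0 0; 100 0 0 0 0; 100 0 0 0 30; 100 0 0 0 60; 100 0 0 0 90; 100 0 0 0 90; 100 0 0 0 90; 100 0 0 0 90; 100 0 0 0 90; 100 0 0 0 90; 100 0 0 0 90"

```text
clock: 5.45
ee_pos: [0.5631, 0.1376, 0.0732]
ee_rot: [-0.631, -0.319, 0.631, -0.319]
force: [0.0, 0.4, 1.0]
width: 1.001
```

Request:
send_rows --motion "100 0 0 0 0; 0 0 0 0 0; 0 0 0 0 0; 0 0 0 0 0; 0 0 0 0 0; 0 0 0 0 0; 0 0 0 0 0; 0 0 0 0 0" --force 20

```text
clock: 6.45
ee_pos: [0.5633, 0.1376, 0.0735]
ee_rot: [0.63, 0.321, -0.63, 0.321]
force: [1.0, -1.6, 5.4]
width: 0.438
```

```bash
python3 d.py "[.5635,.1387,.075]"
```

```text
t 6.45 p [0.5633 0.1376 0.0735] jaw -36.08 down [ 0. -0. -1.] w 0.4381880090244053 F [ 1.  -1.6  5.4] q [ 0.11  0.26  1.63 -0.    1.25  0.74]
shift cm [-0.15 -0.05 -0.1 ]
```

Request:
send_rows --motion "0 0 0 0 0; 0 0 0 0 0; 0 0.2 0 0 0; 0 0.4 0 0 0; 0 0.6 0 0 0; 0 0.7 0 0 0; 0 0.8 0 0 0; 0 0.85 0 0 0; 0 0.85 0 0 0" --force 70

```text
clock: 7.58
ee_pos: [0.5634, 0.1377, 0.0655]
ee_rot: [0.63, 0.32, -0.63, 0.321]
force: [-1.1, -1.2, 10.9]
width: 0.429
```

```bash
python3 d.py
python3 - <<'E'
from h import *
f=env.grab_frame('scene');cv2.imwrite('pics/b.png',cv2.resize(f['img'][90:190,190:310,::-1],None,fx=6,fy=6,interpolation=cv2.INTER_CUBIC))
E
```

```text
t 7.575 p [0.5634 0.1377 0.0655] jaw -36.08 down [ 0.001 -0.    -1.   ] w 0.4286273296882764 F [-1.1 -1.2 10.9] q [ 0.11  0.27  1.64 -0.    1.23  0.74]
```

View pics/b.png

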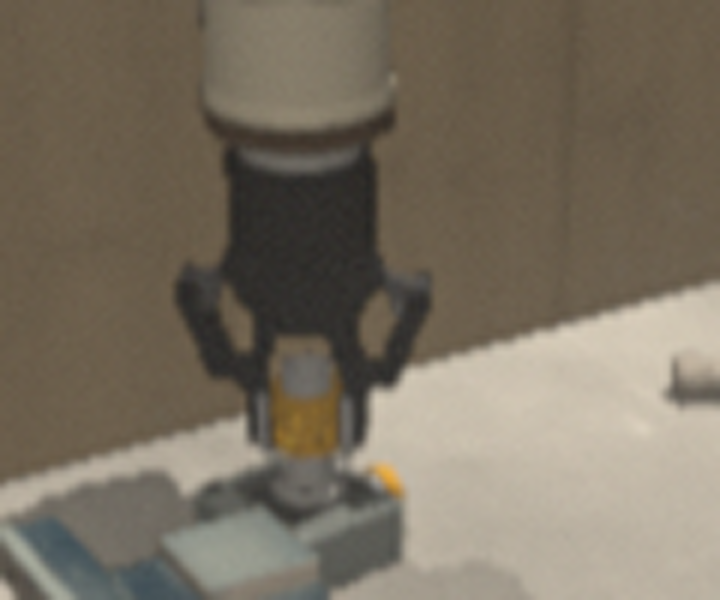

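Request:
send_rows --motion "0 0.05 0 0 0; 0 0.1 0 0 0; 0 0.15 0 0 0; 0 0.2 0 0 0; 0 0.2 0 0 0" --force 35

```text
clock: 8.25
ee_pos: [0.5643, 0.1378, 0.0652]
ee_rot: [0.631, 0.32, -0.629, 0.321]
force: [-2.7, -2.0, 27.8]
width: 0.42
```

```bash
python3 d.py
```

```text
t 8.25 p [0.5643 0.1378 0.0652] jaw -36.08 down [ 0.003  0.    -1.   ] w 0.4201958493004401 F [-2.7 -2.  27.8] q [0.11 0.27 1.64 0.   1.23 0.74]
```

At the stop (27.8 N, no further travel). Release.

Request:
send_rows --motion "60 0 0 0 0; 100 0 0 0 0; 100 0 0 0 0; 100 0 0 0 0; 100 0 0 0 0; 100 0 0 0 0; 100 0 0 0 0"

```text
clock: 9.12
ee_pos: [0.5631, 0.1376, 0.0628]
ee_rot: [-0.63, -0.321, 0.63, -0.321]
force: [0.2, 1.1, -0.3]
width: 1.005
```

```bash
python3 d.py "[.569,-.1145,.2]"
python3 - <<'E'
from h import *
f=env.grab_frame('scene');cv2.imwrite('pics/c.png',cv2.resize(f['img'][90:190,190:310,::-1],None,fx=6,fy=6,interpolation=cv2.INTER_CUBIC))
E
```

```text
t 9.125 p [0.5631 0.1376 0.0628] jaw -36.08 down [-0. -0. -1.] w 1.0050503653312621 F [ 0.2  1.1 -0.3] q [ 0.11  0.27  1.64 -0.    1.23  0.74]
shift cm [-13.72  15.32  20.03]
```

View pics/c.png

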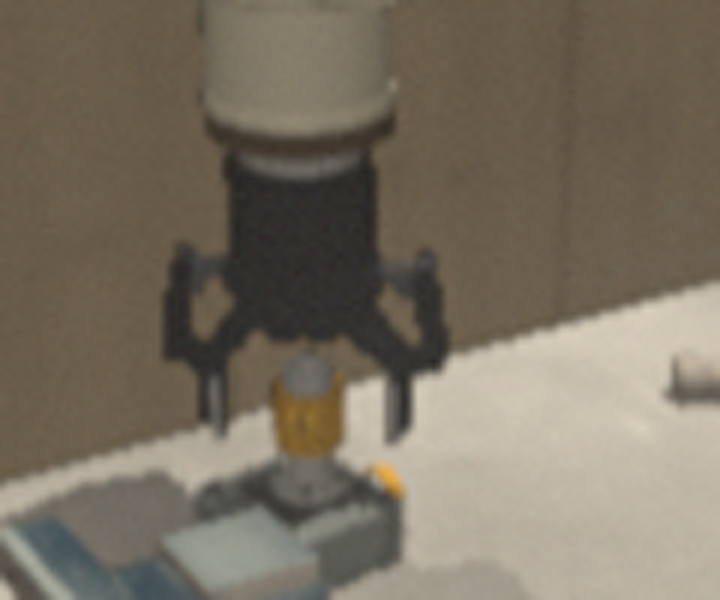

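Sleeve stays down with the fingers open: the ring's bottom edge is at the same height as when held. Next, up and over to the gauge.

Request:
send_rows --motion "100 -6 0 0 0; 100 -12 0 0 0; 100 -13.7 3 4 0; 100 -13.7 15.3 20 0; 100 -13.7 15.3 20 0; 100 -13.7 15.3 20 0; 100 -13.7 15.3 20 0; 100 -13.7 15.3 20 0; 100 -13.7 15.3 20 0; 100 -13.7 15.3 20 0; 100 -13.7 15.3 20 0"

```text
clock: 10.55
ee_pos: [0.5691, -0.1132, 0.1999]
ee_rot: [0.63, 0.321, -0.63, 0.321]
force: [0.1, 0.4, -0.0]
width: 0.998
```

```bash
python3 d.py "[.569,-.1145,.060]"
python3 - <<'E'
from h import *
f=env.grab_frame('top');r=(140,215,150,300)
cv2.imwrite('pics/e.png',cv2.resize(f['img'][140:215,160:300,::-1],None,fx=5,fy=5,interpolation=cv2.INTER_CUBIC))
E
```

```text
t 10.55 p [ 0.5691 -0.1132  0.1999] jaw -36.01 down [ 0. -0. -1.] w 0.9983000648685971 F [ 0.1  0.4 -0. ] q [-0.33  0.17  1.47 -0.    1.49  0.3 ]
shift cm [13.99  0.07  0.12]
```

View pics/e.png

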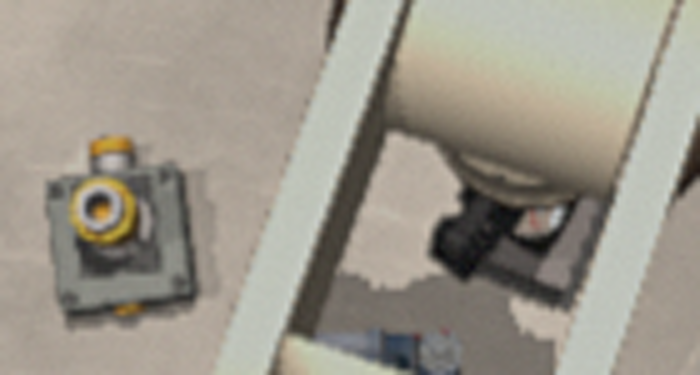

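The coupler is at crop (102,210), and the gripper is over the gauge. Descend and pinch lightly.

Request:
send_rows --motion "100 5 0.1 0.1 0; 100 10 0.1 0.1 0; 100 14 0.1 0.1 0; 100 14 0.1 0.1 0; 60 14 0.1 0.1 0; 0 14 0.1 0.1 0; 0 14 0.1 0.1 0; 0 14 0.1 0.1 0; 0 14 0.1 0.1 0; 0 14 0.1 0.1 0" --force 20

```text
clock: 11.85
ee_pos: [0.5701, -0.1157, 0.0616]
ee_rot: [0.631, 0.32, -0.63, 0.321]
force: [-0.9, 0.8, 8.1]
width: 0.511
```

```bash
python3 d.py
python3 - <<'E'
from h import *
f=env.grab_frame('scene');cv2.imwrite('pics/g.png',cv2.resize(f['img'][150:240,240:350,::-1],None,fx=6,fy=6,interpolation=cv2.INTER_CUBIC))
E
```

```text
t 11.85 p [ 0.5701 -0.1157  0.0616] jaw -36.08 down [ 0.002 -0.001 -1.   ] w 0.5107936926008916 F [-0.9  0.8  8.1] q [-0.33  0.28  1.64 -0.    1.22  0.3 ]
```

View pics/g.png

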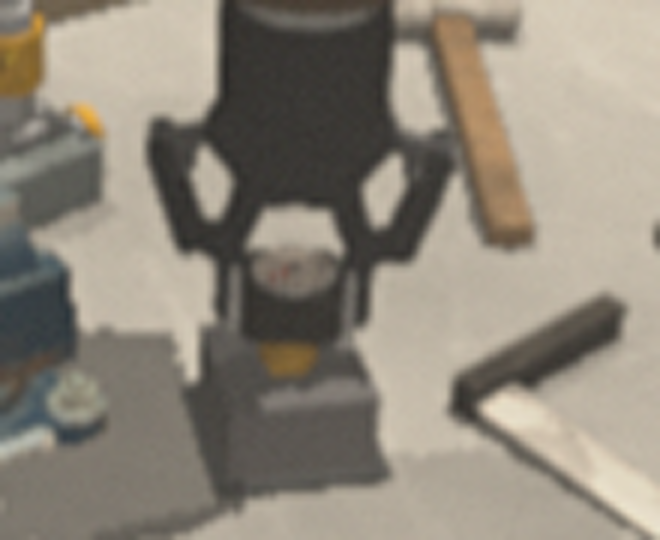

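Width 43.4 mm, square on the case. Next I open, turn 90° and pinch across the other sides.

Request:
send_rows --motion "60 0 0 0 0; 100 0 0 0 0; 100 0 0 0 0; 100 0 0 0 0; 100 0 0 0 -30; 100 0 0 0 -60; 100 0 0 0 -90; 100 0 0 0 -90; 100 0 0 0 -90; 100 0 0 0 -90; 100 0 0 0 -90; 100 0 0 0 -90"

```text
clock: 13.4
ee_pos: [0.5692, -0.1155, 0.0597]
ee_rot: [0.241, 0.665, -0.241, 0.665]
force: [-0.1, -0.1, 0.8]
width: 1.005
```

Request:
send_rows --motion "100 0 0 0 -1; 100 0 0 0 -1; 60 0 0 0 0; 0 0 0 0 0; 0 0 0 0 0; 0 0 0 0 0; 0 0 0 0 0; 0 0 0 0 0; 0 0 0 0 0" --force 20

```text
clock: 14.52
ee_pos: [0.5692, -0.1155, 0.0599]
ee_rot: [0.243, 0.664, -0.243, 0.664]
force: [-2.7, -0.4, 5.4]
width: 0.528
```

```bash
python3 d.py
```

```text
t 14.525 p [ 0.5692 -0.1155  0.0599] jaw 49.86 down [ 0. -0. -1.] w 0.5280479727204596 F [-2.7 -0.4  5.4] q [-0.33  0.28  1.64 -0.    1.22 -1.2 ]
```

The turn stopped about 4° short because of the rate limit (jaw at 49.9°, width slightly too large). I'll reopen, finish the turn and grip again.

Request:
send_rows --motion "70 0 0 0 0; 70 0 0 0 0; 70 0 0 0 -4; 70 0 0 0 -4; 0 0 0 0 -4; 0 0 0 0 -4; 0 0 0 0 -4; 0 0 0 0 -4; 0 0 0 0 -4; 0 0 0 0 -4" --force 30

```text
clock: 15.78
ee_pos: [0.5693, -0.1155, 0.0598]
ee_rot: [0.219, 0.672, -0.219, 0.672]
force: [0.8, -0.4, 2.3]
width: 0.517
```

```bash
python3 d.py
```

```text
t 15.775 p [ 0.5693 -0.1155  0.0598] jaw 53.86 down [ 0. -0. -1.] w 0.5168072981381552 F [ 0.8 -0.4  2.3] q [-0.33  0.28  1.64 -0.    1.22 -1.27]
```

Gripped squarely. Lift.

Request:
send_rows --motion "0 0 0 0 0; 0 -1 0 0 0; 0 -3 0 0 0; 0 -7 0 0 0; 0 -12 0 0 0; 0 -16 0 0 0; 0 -16 0 0 0; 0 -16 0 0 0" --force 45

```text
clock: 16.77
ee_pos: [0.5689, -0.1154, 0.2192]
ee_rot: [0.219, 0.673, -0.219, 0.672]
force: [-0.3, -0.1, -1.9]
width: 0.507
```

```bash
python3 d.py "[.5633,.1377,.220]"
python3 - <<'E'
from h import *
f=env.grab_frame('scene');cv2.imwrite('pics/l.png',cv2.resize(f['img'][120:240,210:350,::-1],None,fx=5,fy=5,interpolation=cv2.INTER_CUBIC))
E
```

```text
t 16.775 p [ 0.5689 -0.1154  0.2192] jaw 53.86 down [-0.001  0.    -1.   ] w 0.5065612797904754 F [-0.3 -0.1 -1.9] q [-0.33  0.17  1.44 -0.    1.53 -1.27]
shift cm [ -0.08  20.11 -15.38]
```

View pics/l.png

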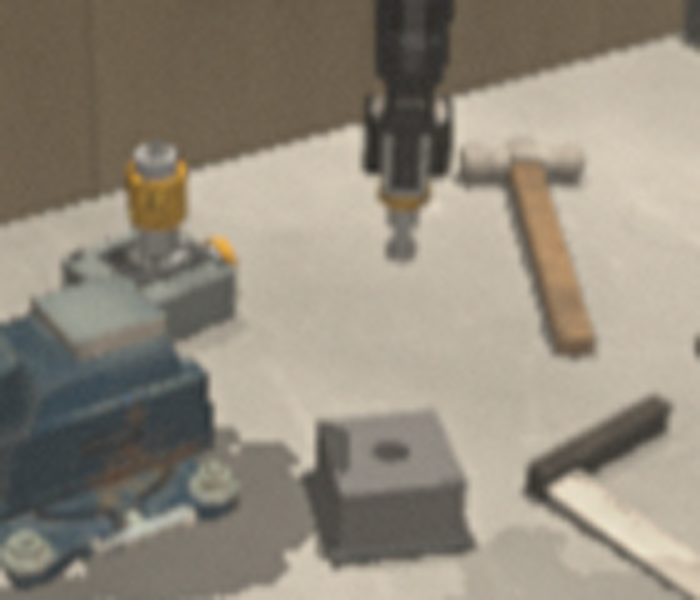

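The gauge hangs upright with its plug tip at crop (400,260). The stand is empty and the sleeve still down (tube visible above the ring). Moving over the coupler.

Request:
send_rows --motion "0 0 3 -2.3 0; 0 0 8 -6.1 0; 0 0 13 -10 0; 0 0 17 -13 0; 0 0 19.5 -14.9 0; 0 0 20.1 -15.4 0; 0 0 20.1 -15.4 0; 0 0 20.1 -15.4 0; 0 0 20.1 -15.4 0; 0 0 20.1 -15.4 0"

```text
clock: 18.08
ee_pos: [0.5635, 0.1371, 0.2198]
ee_rot: [0.22, 0.672, -0.22, 0.672]
force: [-0.9, 0.2, -2.1]
width: 0.511
```

```bash
python3 d.py "[.5633,.1377,.175]"
python3 - <<'E'
from h import *
f=env.grab_frame('scene');cv2.imwrite('pics/n.png',cv2.resize(f['img'][90:190,190:290,::-1],None,fx=6,fy=6,interpolation=cv2.INTER_CUBIC))
E
```

```text
t 18.075 p [0.5635 0.1371 0.2198] jaw 53.82 down [-0. -0. -1.] w 0.5109475799006625 F [-0.9  0.2 -2.1] q [ 0.11  0.16  1.44 -0.    1.53 -0.83]
shift cm [ 4.48  0.04 -0.05]
```

View pics/n.png

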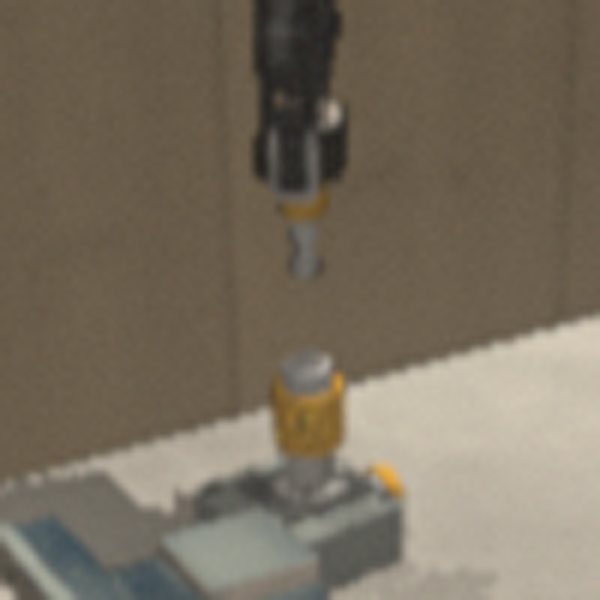

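Run:
```python
from h import *
f=env.grab_frame('scene')
im=cv2.resize(f['img'][90:190,190:290,::-1],None,fx=8,fy=8,interpolation=cv2.INTER_CUBIC)[150:650,50:350]
for z in(.0,.05,.11,.118,.170,.19,.21,.25):print(z,((proj(f,[.5634,.1374,z])-[190,90]+.5)*6).round(1))
cv2.imwrite('pics/o.png',im)
g=f['img'].astype(int).sum(2)
for r in (127,128,129,130,131,132,133,134,149,150,151): print(r,g[r,230:252])
```

```text
0.0 [310.8 555.4]
0.05 [308.8 477.3]
0.11 [306.3 378.8]
0.118 [305.9 365.2]
0.17 [303.7 274.6]
0.19 [302.8 238.6]
0.21 [301.8 201.8]
0.25 [300.  126.2]
127 [278 272 277 275 277 283 276 277 284 304 302 302 278 272 275 269 276 274
 264 276 268 278]
128 [284 276 271 276 279 278 280 266 262 306 328 314 299 270 272 276 274 272
 275 271 275 274]
129 [283 280 273 280 273 279 285 268 245 296 327 320 300 272 266 272 276 272
 271 270 271 275]
130 [282 277 284 281 278 276 276 275 242 272 311 318 285 274 273 268 275 281
 273 279 272 275]
131 [284 283 278 277 275 278 282 279 253 251 308 313 284 271 274 277 275 277
 276 274 278 274]
132 [282 288 284 278 281 276 280 269 244 256 315 308 272 264 273 275 278 274
 278 276 268 278]
133 [285 282 280 288 281 280 280 267 243 271 312 306 277 235 264 272 278 277
 275 276 276 279]
134 [281 278 280 284 281 277 278 263 236 283 310 308 266 218 262 271 281 279
 275 271 279 275]
149 [285 288 287 291 285 284 282 300 319 310 305 325 345 379 399 319 277 289
 285 285 283 289]
150 [284 290 290 282 285 288 292 324 332 339 326 343 366 422 476 343 272 285
 285 286 281 287]
151 [287 283 286 285 284 287 282 313 359 407 381 402 422 474 462 328 283 281
 284 285 282 282]
```

Horizontal alignment looks right to about 1 mm. I'll descend gently, expecting rim height at a shift of about 5.3 cm.

Request:
send_rows --motion "0 2 0.04 -0.05 0; 0 4 0.04 -0.05 0; 0 4.6 0.04 -0.05 0; 0 5.0 0.04 -0.05 0; 0 5.2 0.04 -0.05 0; 0 5.35 0.04 -0.05 0; 0 5.5 0.04 -0.05 0; 0 5.5 0.04 -0.05 0; 0 5.5 0.04 -0.05 0"

```text
clock: 19.3
ee_pos: [0.5633, 0.1383, 0.1649]
ee_rot: [0.219, 0.672, -0.219, 0.672]
force: [-0.5, 0.5, -2.2]
width: 0.512
```

```bash
python3 d.py "[.5633,.1377,.155]"
```

```text
t 19.3 p [0.5633 0.1383 0.1649] jaw 53.86 down [ 0. -0. -1.] w 0.5116650731020728 F [-0.5  0.5 -2.2] q [ 0.11  0.19  1.52 -0.    1.43 -0.83]
shift cm [ 0.99 -0.05  0.04]
```

No contact so far; tip is about 2 mm past the rim height. Continuing in small steps.

Request:
send_rows --motion "0 0.1 0 0 0; 0 0.2 0 0 0; 0 0.3 0 0 0; 0 0.4 0 0 0; 0 0.4 0 0 0"

```text
clock: 19.92
ee_pos: [0.5632, 0.1383, 0.1607]
ee_rot: [0.219, 0.672, -0.219, 0.672]
force: [0.1, 1.2, -2.3]
width: 0.506
```

```bash
python3 d.py "[.5633,.1377,.155]"
python3 - <<'E'
from h import *
f=env.grab_frame('scene');cv2.imwrite('pics/p.png',cv2.resize(f['img'][90:190,190:290,::-1],None,fx=6,fy=6,interpolation=cv2.INTER_CUBIC))
E
```

```text
t 19.925 p [0.5632 0.1383 0.1607] jaw 53.86 down [-0. -0. -1.] w 0.5059685664071698 F [ 0.1  1.2 -2.3] q [ 0.11  0.19  1.53 -0.    1.42 -0.83]
shift cm [ 0.57 -0.04  0.04]
```

View pics/p.png

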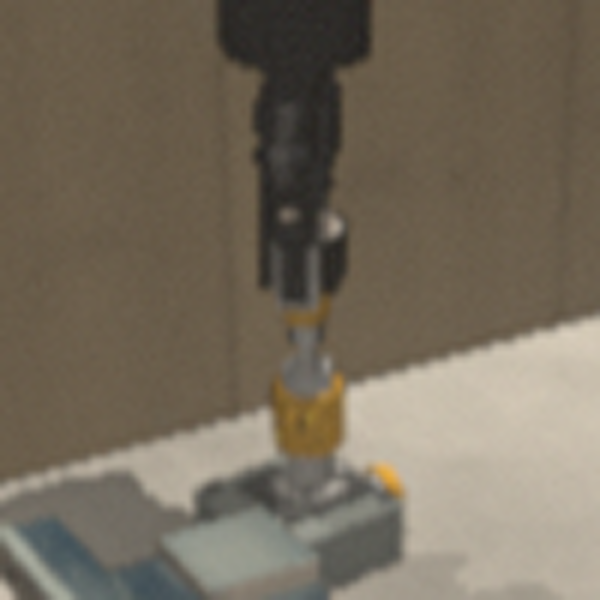

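The plug is entering the mouth with no contact force. It's about 6 mm in; going down 1.9 cm more, to just above the plunger.

Request:
send_rows --motion "0 0.2 0 0 0; 0 0.4 0 0 0; 0 0.6 0 0 0; 0 0.8 0 0 0; 0 1.0 0 0 0; 0 1.2 0 0 0; 0 1.4 0 0 0; 0 1.6 0 0 0; 0 1.8 0 0 0; 0 1.9 0 0 0; 0 1.9 0 0 0"

```text
clock: 21.35
ee_pos: [0.5632, 0.1383, 0.1417]
ee_rot: [0.219, 0.672, -0.219, 0.672]
force: [0.2, -0.7, -2.2]
width: 0.509
```

```bash
python3 d.py "[.5633,.1377,.137]"
```

```text
t 21.35 p [0.5632 0.1383 0.1417] jaw 53.86 down [-0. -0. -1.] w 0.5093908312821263 F [ 0.2 -0.7 -2.2] q [ 0.11  0.21  1.56 -0.    1.38 -0.83]
shift cm [ 0.47 -0.04  0.04]
```

Request:
send_rows --motion "0 0.15 0 0 0; 0 0.3 0 0 0; 0 0.4 0 0 0; 0 0.45 0 0 0; 0 0.5 0 0 0; 0 0.5 0 0 0; 0 0.5 0 0 0"

```text
clock: 22.22
ee_pos: [0.5632, 0.1383, 0.1366]
ee_rot: [0.219, 0.672, -0.219, 0.672]
force: [-0.6, 0.4, -2.5]
width: 0.51
```

```bash
python3 d.py
python3 - <<'E'
from h import *
f=env.grab_frame('scene');cv2.imwrite('pics/r.png',cv2.resize(f['img'][90:190,190:290,::-1],None,fx=6,fy=6,interpolation=cv2.INTER_CUBIC))
E
```

```text
t 22.225 p [0.5632 0.1383 0.1366] jaw 53.86 down [-0. -0. -1.] w 0.5100018345822579 F [-0.6  0.4 -2.5] q [ 0.11  0.21  1.56 -0.    1.37 -0.83]
```

View pics/r.png

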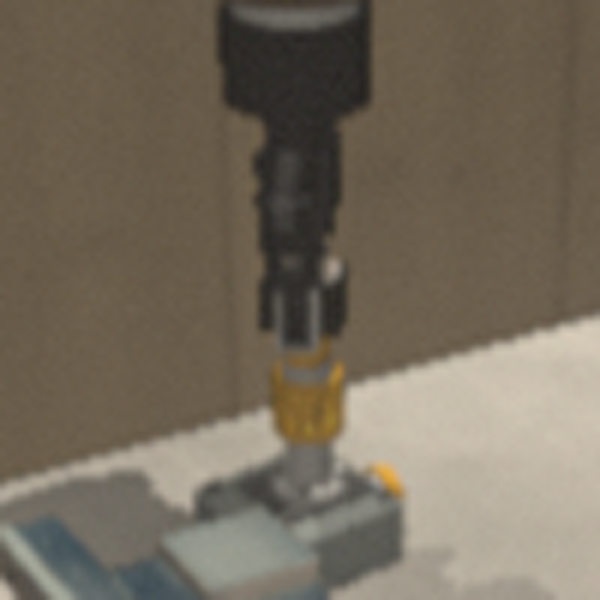

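The sleeve has sprung up: its bottom edge is at row 440, the same as at the start (455 when down), and there is no residual force. Release and retreat.

Request:
send_rows --motion "60 0 0 0 0; 100 0 0 0 0; 100 0 0 0 0; 100 0 0 0 0; 100 0 0 0 0; 100 -2 0 0 0; 100 -6 0 0 0; 100 -11 0 0 0; 100 -12 0 0 0; 100 -12 0 0 0; 100 -12 0 0 0"

```text
clock: 23.65
ee_pos: [0.5629, 0.1382, 0.2552]
ee_rot: [0.219, 0.673, -0.22, 0.672]
force: [0.7, -0.3, -0.6]
width: 0.999
```

```bash
python3 d.py
python3 - <<'E'
from h import *
f=env.grab_frame('scene');cv2.imwrite('pics/u.png',cv2.resize(f['img'][90:190,190:290,::-1],None,fx=6,fy=6,interpolation=cv2.INTER_CUBIC))
f=env.grab_frame('scene');save(f,'scene_end')
E
```

```text
t 23.65 p [0.5629 0.1382 0.2552] jaw 53.86 down [-0.002 -0.    -1.   ] w 0.9994460684089512 F [ 0.7 -0.3 -0.6] q [ 0.11  0.15  1.38 -0.    1.6  -0.83]
```

View pics/u.png

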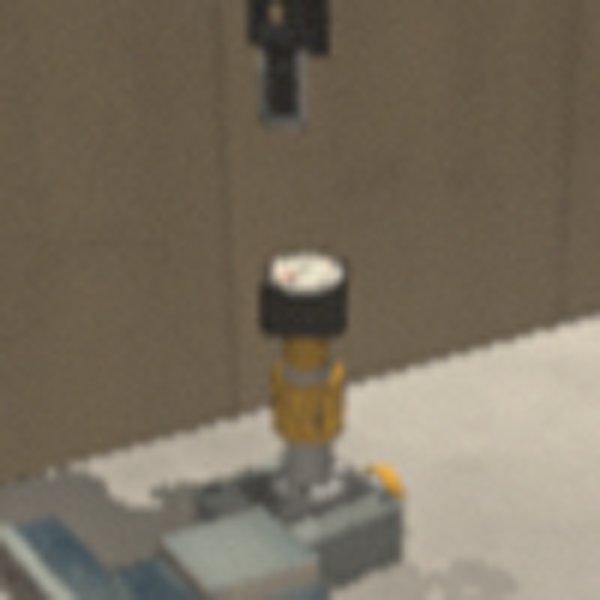

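View pics/scene_end.png

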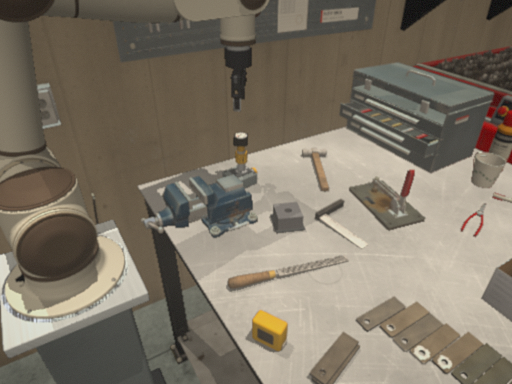

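The gauge stands upright in the coupler, dial at crop (307,272), which matches the height expected when the plug is home. The sleeve is up, the gripper is clear and the bystanders haven't moved. Handing in.

```bash
python3 -c "
from rig import env
print(env.finish_job())"
```

```text
the job is handed in; nothing more can be done
None
```

The gauge is locked upright in the coupler and the job is handed in. The run took about 24 s of the 72 s allowed; no verdict is reported.

- **Sleeve:** I pinched it from two directions at right angles to centre the coupler, then pulled it down to its stop. It stayed down after I opened the fingers.
- **Gauge:** I pinched it the same way in its stand, lifted it and lowered its plug into the coupler in small steps. The wrist readings after each step showed no contact force on the plug. The sleeve sprang up when the plug tip reached about 88 mm.
- **Last checks:** After I let go, the picture showed the gauge upright at about the height expected for a fully home plug, and the sleeve back at its starting height. The gripper was clear with no force on it, and the tape measure and try square looked unmoved.
- **What went wrong or wasn't checked:** The first 90° turn at the gauge stopped about 4° short, so I reopened, finished the turn and gripped again. I didn't tug on the gauge to test the lock, and the positions above come from pictures, good to about 2 mm.

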